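# Index the burette arm to the conical flask

## Task

Hook a fingertip under the pull ring of the burette arm's spring pin, lift the pin out of its hole, swing the arm one hole so that the nozzle at its end comes over the conical flask, and let the pin drop fully home in that hole. The ring is only hooked, never pinched between the fingers; don't swing the arm further than that next hole, and leave the glassware and everything else standing where it is.

Things in the scene. Friction and masses are not known exactly. Their poses are not given: they have to be found in the camera images.
- ring_bar (a point): Middle of the straight top bar (its centre line, 291 mm up when home) of the pin's pull ring, an upright D-shaped loop of 8 mm round steel bar, opening 64 mm wide, 50 mm tall. The bar is level and square to the arm; the opening faces along the arm: a finger sloping down and away from the robot enters it from the pivot's side. Frame: x along the arm away from the pivot, y along the bar, z up.
- ring_foot (a point): Middle of the ring's lower edge, 240 mm up when home, on the pin's axis, on top of the 22 mm pin head. The loop leans 29 degrees away from the pivot, so the top bar lies 28 mm further from the pivot than this. Below it: brass bush, then the arm, its top 210 mm up.
- pivot (a point): Point on the vertical pivot axis of the swing arm, at the arm's top face, 210 mm above the bench. The arm is a 26 mm wide aluminium bar on a column; the pin stands 130 mm from this axis, away from the robot, the nozzle 230 mm from it, with a glass tube above it up to 375 mm. Between pivot and pin nothing on the arm is higher than 230 mm.
- nozzle_tip (a point): Lower end of the glass burette nozzle at the outer end of the swing arm, 167 mm above the bench, pointing down. It starts over the white dish.
- flask_mouth (a point): Middle of the mouth of the conical glass flask (74 mm base, 148 mm tall, loose on the bench); it stands under the nozzle's place for one of the two holes next to the present one, about 96 mm from the nozzle, on either side.
- beaker: Straight glass beaker, 64 mm across and 85 mm tall, loose, under the nozzle's place for the other neighbouring hole. Origin: centre of its underside.
- dish: White porcelain dish, 66 mm across and 28 mm tall, loose, under the nozzle at the start. Origin: centre of its underside.
- pin (a joint): Lift of the index pin in m: 0 home in a hole, 0.014 its tip rests on the index plate between holes, 0.022 upper stop. A spring and its weight press it down with about 6 N at 0 and 9 N at the stop. Its tip is round, 10 mm thick; the holes are 14 mm wide, so within about 5 mm of a hole it drops in by itself. Below about 9 mm the arm is locked.
- swing (a joint): Angle of the swing arm in rad, positive anticlockwise from above; starts near 0 in the middle one of five holes, at -0.84, -0.42, 0, 0.42 and 0.84 (55 mm apart at the pin). With the pin up the arm turns with slight friction (about 1 N at the pin) and stays where it is left. In a hole it has about 0.015 rad of play.
- weigh_cup: White plastic weighing cup, 60 mm across, 22 mm tall, loose, a bystander near the stand. Origin: its underside or lower middle.
- dropper_jar: Amber glass jar with black cap, 38 mm across, 65 mm tall, loose, a bystander beside the stand's foot. Origin: its underside or lower middle.
- wash_bottle: White wash bottle with red cap, 66 mm across, 160 mm tall, loose, a bystander on the left. Origin: its underside or lower middle.
- reagent: Amber jar with label, 60 mm across, 100 mm tall, loose, a bystander on the right. Origin: its underside or lower middle.
- spatula: Steel lab spoon, 170 mm long, lying loose, a bystander. Origin: its underside or lower middle.
- bulb: Red pipette bulb, 52 mm across, 85 mm tall, loose, a bystander on the left. Origin: its underside or lower middle.
- mortar: White porcelain mortar, 90 mm across, 50 mm tall, loose, a bystander on the right. Origin: its underside or lower middle.
Mind the look-alikes: they are no part of the job. What is shaped like the part that bears flask_mouth but purple or turquoise is not meant.

How it is judged:
On the way:
1. the pin is lifted out of its starting hole by the fingers (value of joint pin above 0.011 m and contact force between the fingers and pin above 0.5 N and value of joint swing between -0.2 and 0.2 rad), for 0.1 s.
At the end, for the whole second after the job is handed in: The pin is home (within 3 mm) in the hole that puts the nozzle over the conical flask's mouth (within 14 mm sideways), the arm is at rest, the flask, beaker and dish stand within 15 mm of where they were and the other loose things within 30 mm (value of joint pin below 0.003 m and horizontal distance between nozzle_tip and flask_mouth below 0.014 m and velocity of joint swing between -0.05 and 0.05 rad/s and distance of each of flask_mouth, beaker, dish from where it was at the start of the episode below 0.015 m and distance of each of weigh_cup, dropper_jar, wash_bottle, reagent, spatula, bulb, mortar from where it was at the start of the episode below 0.03 m); the robot touches nothing.
It fails at once if the ring is pinched between the fingers instead of hooked (contact force between the fingers and pin above 2 N and ((x of the grasp point in the frame of ring_bar between -0.009 and 0.009 m and y of the grasp point in the frame of ring_bar between -0.04 and 0.04 m and z of the grasp point in the frame of ring_bar between -0.009 and 0.03 m) or (x of the grasp point in the frame of ring_bar between -0.018 and 0.009 m and y of the grasp point in the frame of ring_bar between -0.04 and 0.04 m and z of the grasp point in the frame of ring_bar between 0.004 and 0.03 m) or (x of the grasp point in the frame of ring_bar between -0.024 and 0.002 m and y of the grasp point in the frame of ring_bar between 0.026 and 0.046 m and z of the grasp point in the frame of ring_bar between -0.045 and -0.022 m) or (x of the grasp point in the frame of ring_bar between -0.024 and 0.002 m and y of the grasp point in the frame of ring_bar between -0.046 and -0.026 m and z of the grasp point in the frame of ring_bar between -0.045 and -0.022 m))).
It fails at once if the arm is swung past the next hole, more than half-way to the one after (value of joint swing above 0.63 rad or value of joint swing below -0.63 rad).
It fails at once if the flask, the beaker or the dish is shifted or lifted by more than 15 mm (distance of any of flask_mouth, beaker, dish from where it was at the start of the episode above 0.015 m).
It fails at once if another loose thing is shifted or lifted by more than 30 mm (distance of any of weigh_cup, dropper_jar, wash_bottle, reagent, spatula, bulb, mortar from where it was at the start of the episode above 0.03 m).
It also fails if it takes over 35 s, if anything falls off the work surface, if the arm or the gripper's body presses on something with over 40 N, if the wrist force passes 120 N, or if a joint passes its speed limit or range.

## Robot

A 6-joint arm with a two-finger parallel gripper is mounted at the origin on the work surface. World frame = base frame: x ahead of the robot, y to its left, z up, the work surface at z = 0. Lengths are in m, angles in rad, forces in N, time in s.
With the tool pointing down it reaches from about 0.25 to 0.775 m from the base axis. Payload 4 kg.
Tool frame: the origin (TCP) lies midway between the tips of the shut fingers; the grasp point (between the pads) lies 19 mm behind it; z points along the fingers, y is the line along which they close (so a half turn about z gives the same grasp; the last joint's range is limited). The gripper opens to 85 mm and grips with 20 to 120 N. Pads are 22 mm wide; open, the fingers measure 114 mm over their backs; the gripper's body (76 mm by 85 mm) begins 54 mm behind the grasp point. The pads swing forward as they close: fully open they stand 13 mm farther back than shut.
Start: joints at [0.999, 0.087, 1.371, -0, 1.684, -0.103], TCP at [0.249, 0.491, 0.231] pointing down, gripper open.
Joint ranges: [-3.1, 3.1], [-0.76, 2.03], [0.27, 2.55], [-1.08, 4.22], [0.17, 2.65], [-2.57, 2.57]. Speed limits (rad/s): [2.79, 2.79, 3.14, 3.14, 3.14, 3.14].

## Interface

Orientations are given as a rotation vector (axis times angle).
In Python, from rig import sense, snapshot, sign_off, boxes_of gives the robot as it stands. The module is installed in compiled form; this text tells all that it offers.
- The arm moves only by the shell command python3 -m jog 'ROWS'. ROWS is a JSON object of lists of equal length, an entry for each row: "translation": the shift along the tool's x, y, z in units of 30 mm (1.0 is 30 mm), a list of three; "delta_rot": the turn, a rotation vector about the tool's x, y, z in units of 6 degrees (1.0 is 6 degrees), a list of three; "gripper": the finger opening in mm, from 0 to 85.4. A call has 1 to 8 rows; each row is the pose to reach, as a shift and turn from the pose commanded when the call began, along the tool's axes at that moment; what a row does not reach only later rows make up. A row lasts 1/10 s, in which the tool goes at most 50 mm and 8.59 degrees, less where a joint would pass 70% of its speed; a pose out of reach is approached as far as the arm can. A call with a gripper value outside its range is refused whole. The fingers move at their own pace and stop on an object; the grip force is fixed at half the most. Time passes only in rows, so rows that repeat a pose let the fingers close. It gives the time, the measured TCP pose, the force, the opening and the grip force at its end, in the units of the state.
- sense(): the state, without advancing time (a new reading comes with each control period).
- snapshot(name): name is "scene" or "top" or "wrist"; returns a dict with "pixels" (480x640x3 uint8, red, green, blue), "K" (3x3 intrinsics, pixels), "view" (4x4, takes a point from world to camera coordinates); the wrist camera has in their place "tool_from_camera" (4x4, takes a point from camera to tool coordinates, whose origin is the TCP and whose axes are the flange's). Camera axes: x right, y down, z forward; pixel columns grow to the right and rows downward; lengths in m; the calibration is good to about 2 mm. A picture is of the moment at which its call begins: read the wrist's pose just before it. There is no depth.
- sign_off(): hands the job in; it is judged then, once.
Trained networks look in a picture, given as the dict that the camera call returned (one of the last four; its "shot" number tells which), for a name from the list of things; names that differ only in an ending like _2 or _b are one class to them, and where a whole thing is asked for, a point or a joint stands for the part that bears it (a point fixed in the world has none). Each returns a list of dicts, best first, with "conf" (0 to 1); they miss things now and then, are a little off and sometimes report something else, mostly with a low value. They report only what shows in the picture. A call takes as long as a camera call. They do not tell look-alikes from the thing itself.
- boxes_of(thing, picture): "rect" ([centre column, centre row, width, height] in pixels, round what is visible of it).
The state is a dict: "time": time; "joint_positions": joint angles; "joint_velocities": joint speeds; "effort": joint torques, N m; "eef_pos": TCP position; "orientation": TCP orientation; "contact_force": force on the tool from outside, world axes, zero at the start; "torque": the same for the moment, N m; "width": finger opening in m; "finger_force": force on a finger pad.
Only numpy, scipy, OpenCV 4.12 (cv2) and the standard library are available. Lean on these libraries where they do the work, as an engineer would, in place of code of your own. Each camera call takes 0.05 s, during which the arm holds its last target. There are 200 camera calls.

## Working session

There is one attempt and no reset: what is moved stays moved. The work goes in short steps, Python scripts to look and compute and a shell command to move; the robot and the scene stay as the last step left them, time stands still between calls to the robot, and variables do not carry over. Pictures are saved under pics/ and viewed, at most 11 in all, crops included, and the job is handed in when it is done.

```bash
mkdir -p pics; cat > h.py <<'E'
import numpy as np, cv2, pickle
from rig import sense, snapshot, sign_off, boxes_of
from scipy.spatial.transform import Rotation as R
def save(p,n,crop=None,s=1):
    im=p["pixels"][:,:,::-1]
    if crop: x0,y0,x1,y1=crop; im=im[y0:y1,x0:x1]
    im=cv2.resize(im,None,fx=s,fy=s,interpolation=cv2.INTER_CUBIC); cv2.imwrite("pics/"+n,im)
def ray(p,uv,s=None):
    d=np.linalg.inv(p["K"])@np.array([uv[0],uv[1],1.])
    if "view" in p:
        T=np.linalg.inv(p["view"])
    else:
        A=np.eye(4);A[:3,:3]=R.from_rotvec(s["orientation"]).as_matrix();A[:3,3]=s["eef_pos"];T=A@p["tool_from_camera"]
    return T[:3,3],T[:3,:3]@d
def atz(p,uv,z,s=None):
    o,d=ray(p,uv,s); return o+d*(z-o[2])/d[2]
def proj(p,X):
    q=p["view"]@np.append(X,1); q=p["K"]@q[:3]; return q[:2]/q[2]
E
python3 - <<'E'
from h import *
np.set_printoptions(precision=3,suppress=True)
for n in ["scene","top"]:
    p=snapshot(n); save(p,n+"0.png")
    print(n,np.linalg.inv(p["view"])[:3,3])
    for t in ["ring_bar","pin","swing","pivot","nozzle_tip","flask_mouth","beaker","dish","weigh_cup","dropper_jar","wash_bottle","reagent","bulb","mortar"]:
        print(t,[(np.round(b["rect"],0).tolist(),round(b["conf"],2)) for b in boxes_of(t,p)[:4]])
print(sense())
E
```

```text
scene [1.423 0.171 0.837]
ring_bar [([300.0, 211.0, 35.0, 22.0], 0.67)]
pin [([301.0, 208.0, 32.0, 22.0], 0.81)]
swing [([303.0, 226.0, 60.0, 98.0], 0.62)]
pivot [([309.0, 236.0, 106.0, 113.0], 0.95)]
nozzle_tip [([300.0, 226.0, 60.0, 96.0], 0.68), ([257.0, 292.0, 30.0, 65.0], 0.36)]
flask_mouth [([260.0, 290.0, 30.0, 63.0], 0.74), ([223.0, 335.0, 40.0, 70.0], 0.65), ([271.0, 349.0, 37.0, 69.0], 0.55)]
beaker [([336.0, 316.0, 31.0, 46.0], 0.74)]
dish [([289.0, 323.0, 29.0, 21.0], 0.78)]
weigh_cup [([380.0, 294.0, 25.0, 18.0], 0.55)]
dropper_jar [([255.0, 252.0, 19.0, 28.0], 0.77), ([299.0, 211.0, 35.0, 22.0], 0.59)]
wash_bottle [([507.0, 279.0, 40.0, 66.0], 0.67)]
reagent [([170.0, 257.0, 30.0, 47.0], 0.89)]
bulb [([481.0, 330.0, 26.0, 37.0], 0.72), ([302.0, 211.0, 35.0, 22.0], 0.33)]
mortar [([156.0, 292.0, 40.0, 34.0], 0.67)]
top [0.338 0.007 1.284]
ring_bar [([346.0, 227.0, 37.0, 20.0], 0.68)]
pin [([347.0, 229.0, 40.0, 30.0], 0.69)]
swing [([345.0, 238.0, 40.0, 145.0], 0.78)]
pivot [([341.0, 251.0, 113.0, 176.0], 0.9)]
nozzle_tip [([346.0, 210.0, 22.0, 15.0], 0.67), ([345.0, 240.
[... 491 characters left out ...]
0, 16.0], 0.5)]
wash_bottle [([150.0, 267.0, 40.0, 28.0], 0.6)]
reagent [([487.0, 268.0, 36.0, 25.0], 0.73), ([474.0, 226.0, 35.0, 36.0], 0.17)]
bulb [([182.0, 217.0, 20.0, 20.0], 0.71)]
mortar [([474.0, 226.0, 34.0, 37.0], 0.73)]
{'time': 1.5, 'joint_positions': array([ 0.999,  0.087,  1.371, -0.   ,  1.684, -0.103]), 'joint_velocities': array([-0.001,  0.001, -0.001, -0.   , -0.   ,  0.002]), 'effort': array([ -0.   , -35.172, -31.345,  -0.   ,   0.   ,   0.   ]), 'eef_pos': array([0.248, 0.491, 0.231]), 'orientation': array([0.73 , 3.056, 0.   ]), 'contact_force': array([-0.819,  0.013,  0.416]), 'torque': array([ 0.004, -0.033,  0.033]), 'finger_force': 0.0, 'width': 0.08509028303028524}
```

```bash
python3 - <<'E'
import cv2,numpy as np
a=cv2.imread("pics/top0.png")[130:330,240:440]; b=cv2.imread("pics/scene0.png")[160:400,190:390]
a=cv2.resize(a,(500,500),interpolation=3); b=cv2.resize(b,(300,360),interpolation=3)
c=np.zeros((500,800,3),np.uint8); c[:,:500]=a; c[:360,500:]=b; cv2.imwrite("pics/c1.png",c)
E
python3 - <<'E'
from h import *
np.set_printoptions(precision=4,suppress=True)
p=snapshot("top"); s=snapshot("scene")
print("ring",atz(p,(346.5,227),.291), "scene",atz(s,(300,203),.291))
for n,u,z in [("f1",(378,223),.075),("f2",(392,170),.075),("f3",(351,160),.075),("beaker",(307,211),.045),("dish",(346,211),.014),("nozz",(346,210),.2)]: print(n,atz(p,u,z))
for n,u in [("s260",(260,258)),("s223",(223,300)),("s271",(271,314))]: print(n,atz(s,u,.148))
E
```

```text
ring [ 0.5511 -0.0552  0.291 ] scene [ 0.5828 -0.0403  0.291 ]
f1 [ 0.6081 -0.1461  0.075 ]
f2 [ 0.7445 -0.1833  0.075 ]
f3 [ 0.7697 -0.0806  0.075 ]
beaker [0.6441 0.029  0.045 ]
dish [ 0.6527 -0.0714  0.014 ]
nozz [ 0.609  -0.0599  0.2   ]
s260 [ 0.5923 -0.1351  0.148 ]
s223 [ 0.7316 -0.1713  0.148 ]
s271 [ 0.7554 -0.0675  0.148 ]
```

View pics/c1.png

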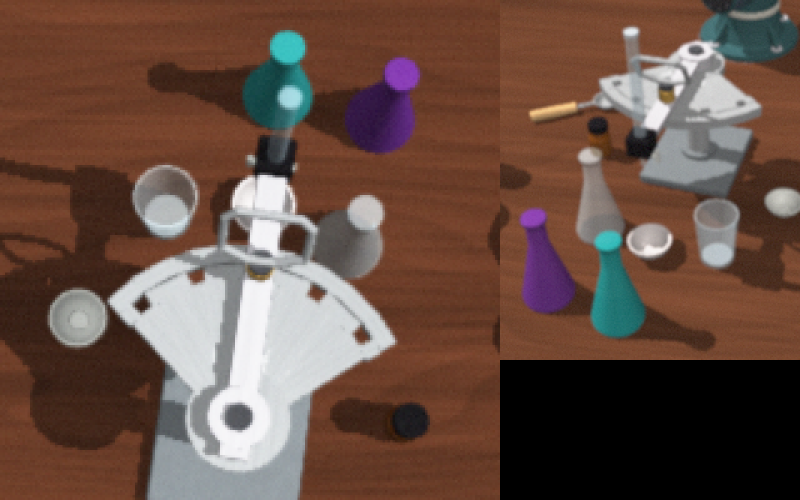

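View pics/scene0.png

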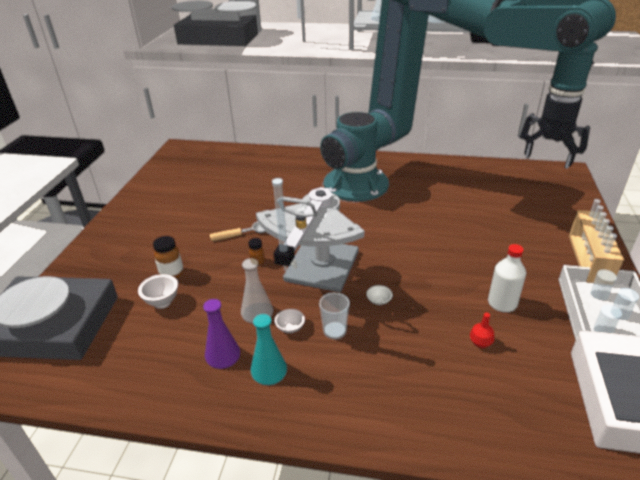

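Candidates for the flask in the top image are the clear one at (378,223), the purple one at (392,170) and the turquoise one at (351,160). The clear glass one fits, because it stands next to the dish and coloured ones are excluded. It is on the robot's right, so the swing is negative. The enlarged crop already shows this clearly. Next I'll measure the ring.

```bash
python3 - <<'E'
import cv2,numpy as np
a=cv2.imread("pics/top0.png")[185:245,315:385]; b=cv2.imread("pics/scene0.png")[175:235,265:335]
f=lambda i:cv2.resize(i[:,:66],(396,360),interpolation=3)
cv2.imwrite("pics/c2.png",np.hstack([f(a),f(b)]))
E
```

```text
(no output)
```

View pics/c2.png

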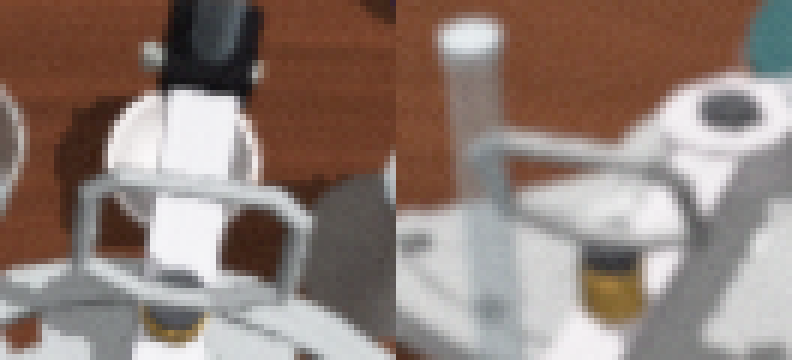

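The crop shows the ring's top bar centred near top px (347.8, 216.5) and scene px (296, 200.5). The foot is near top px (345.8, 233.7) and scene px (299.8, 212.8).

```bash
python3 - <<'E'
from h import *
np.set_printoptions(precision=4,suppress=True)
p=snapshot("top"); s=snapshot("scene")
bt,bs=atz(p,(347.8,216.5),.291),atz(s,(296.2,200.5),.291)
ft,fs=atz(p,(345.8,233.7),.240),atz(s,(299.8,212.8),.240)
pv=atz(p,(335.6,296.4),.225)
fm=atz(p,(386.5,215),.148); nz=atz(p,(348.5,195),.21)
print(bt,bs,ft,fs,pv,"flask",fm,"nz",nz)
L=lambda a,b:np.linalg.norm((a-b)[:2])
print(L(bt,pv),L(ft,pv),np.degrees(np.arctan2(*(bt-pv)[[1,0]])), L(bt,ft))
E
```

```text
[ 0.5728 -0.0579  0.291 ] [ 0.5747 -0.0498  0.291 ] [ 0.5476 -0.0568  0.24  ] [ 0.5422 -0.0523  0.24  ] [ 0.4169 -0.036   0.225 ] flask [ 0.6109 -0.1568  0.148 ] nz [ 0.6405 -0.0649  0.21  ]
0.15742385850533816 0.13230205686005786 -7.964559530150201 0.025267932273294894
```

```bash
cat >> h.py <<'E'
bar=np.array([.574,-.0555,.291]); pivot=np.array([.417,-.036,.21]); PHI=np.radians(-7.7)
def ori(phi,th):
    u=np.array([np.cos(phi),np.sin(phi),0]); z=np.cos(th)*u-np.sin(th)*np.array([0,0,1.]); y=np.array([-u[1],u[0],0])
    return R.from_matrix(np.c_[np.cross(y,z),y,z])
def delta(pos,rot,s=None):
    s=s or sense(); Rc=R.from_rotvec(s["orientation"])
    return np.round(Rc.inv().apply(np.array(pos)-s["eef_pos"])/.03,2),np.round(np.degrees((Rc.inv()*rot).as_rotvec())/6,2)
def axpt(b,phi,th,below,past):
    u=np.array([np.cos(phi),np.sin(phi),0]); k=np.array([0,0,1.]); t=np.radians(29)
    return b-below*(np.sin(t)*u+np.cos(t)*k)+past*(np.cos(th)*u-np.sin(th)*k)
E
python3 -c "
from h import *
o=ori(PHI,np.radians(35)); print(delta([.36,.17,.38],o)); print(axpt(bar,PHI,np.radians(35),.027,-.06))"
```

```text
(array([-8.15, -7.86, -4.96]), array([-1.53, -9.08, -2.94]))
[ 0.51232221 -0.04716084  0.30179985]
```

```bash
python3 -m jog '{"translation":[[-2,-2,-5],[-8.15,-7.86,-4.96],[-8.15,-7.86,-4.96],[-8.15,-7.86,-4.96],[-8.15,-7.86,-4.96],[-8.15,-7.86,-4.96],[-8.15,-7.86,-4.96],[-8.15,-7.86,-4.96]],"delta_rot":[[0,0,0],[-1.53,-9.08,-2.94],[-1.53,-9.08,-2.94],[-1.53,-9.08,-2.94],[-1.53,-9.08,-2.94],[-1.53,-9.08,-2.94],[-1.53,-9.08,-2.94],[-1.53,-9.08,-2.94]],"gripper":[0,0,0,0,0,0,0,0]}'
python3 -c "
from h import *
o=ori(PHI,np.radians(35)); print(sense()['joint_positions'],delta([.45,-.039,.345],o))"
```

```text
time: 2.5
eef_pos: [0.3598, 0.1679, 0.3818]
orientation: [0.145, 2.171, -0.075]
contact_force: [-0.1, -0.9, 0.9]
width: 0.0002
finger_force: 0.0
[ 0.87943484 -0.69643216  1.93223062 -0.79861135  1.34375981 -0.60511972] (array([-1.21, -6.44,  3.9 ]), array([0.01, 0.06, 0.  ]))
```

```bash
python3 -m jog '{"translation":[[-1.2,-6.4,3.9],[-1.2,-6.4,3.9],[-1.2,-6.4,3.9],[-1.2,-6.4,3.9],[-1.2,-6.4,3.9],[-1.2,-6.4,3.9],[-1.2,-6.4,3.9]],"delta_rot":[[0,0,0],[0,0,0],[0,0,0],[0,0,0],[0,0,0],[0,0,0],[0,0,0]],"gripper":[0,0,0,0,0,0,0]}'
python3 - <<'E'
from h import *
s=sense(); p=snapshot("wrist"); save(p,"w1.png")
print(s['joint_positions'],[(np.round(b["rect"],0),b["conf"]) for b in boxes_of("ring_bar",p)])
T=np.eye(4);T[:3,:3]=R.from_rotvec(s["orientation"]).as_matrix();T[:3,3]=s["eef_pos"]
p["view"]=np.linalg.inv(T@p["tool_from_camera"])
u=np.array([-np.sin(PHI),np.cos(PHI),0])
for k in (-.036,0,.036): print(proj(p,bar+k*u))
o=ori(PHI,np.radians(35)); print(delta(axpt(bar,PHI,np.radians(35),.027,-.03),o))
E
```

```text
time: 3.2
eef_pos: [0.4675, -0.046, 0.3426]
orientation: [0.171, 2.189, -0.09]
contact_force: [-0.5, 0.1, -0.1]
width: 0.0001
finger_force: 0.0
[-0.2982632  -0.75526502  2.023536    0.14131355  0.93558285 -1.73960641] [(array([337., 207., 116., 111.]), 0.77), (array([337., 149., 115., 298.]), 0.63), (array([44., 64., 88., 76.]), 0.51)]
[281.03465356 259.56637844]
[332.52065247 259.34514372]
[384.28954838 259.12269339]
(array([ 0.26, -0.06,  3.04]), array([-0.07, -0.11, -0.05]))
```

View pics/w1.png

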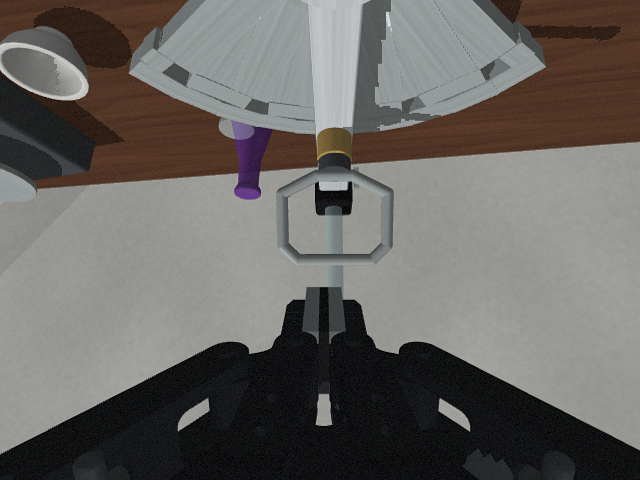

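The wrist view shows the ring straight ahead. Its bar is at (335, 259), against a predicted (332, 259), so the position estimate holds. The finger is at column 324.

```bash
python3 -m jog '{"translation":[[0.1,0,0.8],[0.2,0,1.6],[0.25,0,2.4],[0.25,0,3],[0.25,0,3]],"delta_rot":[[0,0,0],[0,0,0],[0,0,0],[0,0,0],[0,0,0]],"gripper":[0,0,0,0,0]}'
cat >> h.py <<'E'
bar=np.array([.574,-.054,.291])
def w(n,view=True):
    s=sense(); p=snapshot("wrist"); save(p,n)
    T=np.eye(4);T[:3,:3]=R.from_rotvec(s["orientation"]).as_matrix();T[:3,3]=s["eef_pos"]
    p["view"]=np.linalg.inv(T@p["tool_from_camera"]); return s,p
E
python3 - <<'E'
from h import *
s,p=w("w2.png"); print(s['joint_positions'],[(np.round(b["rect"],0),b["conf"]) for b in boxes_of("ring_bar",p)],proj(p,bar))
o=ori(PHI,np.radians(35))
for q in(-.03,.022): print(delta(axpt(bar,PHI,np.radians(35),.027,q),o))
E
```

```text
time: 3.8
eef_pos: [0.537, -0.041, 0.2828]
orientation: [0.141, 2.194, -0.073]
contact_force: [-0.2, -0.2, 0.4]
width: 0.0002
finger_force: 0.0
[-0.23223469 -0.55296479  2.04565574  0.1279955   0.71131485 -1.72928471] [(array([304., 266., 172., 161.]), 0.82)] [304.69700426 338.75616104]
(array([ 0.02, -0.23,  0.05]), array([ 0.02, -0.1 ,  0.03]))
(array([ 0.01, -0.23,  1.78]), array([ 0.02, -0.1 ,  0.03]))
```

View pics/w2.png

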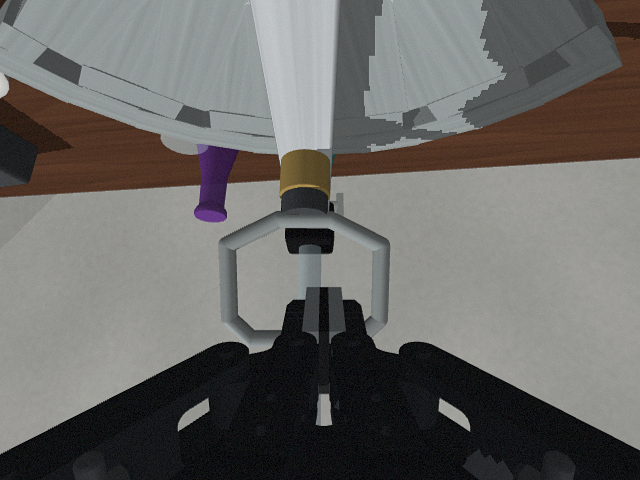

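The ring is open ahead with its centre at column 305. The finger is at 324, about 7 mm too far left (+y). I'll shift sideways, enter, then lift.

```bash
python3 -m jog '{"translation":[[0,-0.25,0],[0,-0.25,0.4],[0,-0.25,0.8],[0,-0.25,1.2],[0,-0.25,1.6],[0,-0.25,1.8],[0,-0.25,1.8]],"delta_rot":[[0,0,0],[0,0,0],[0,0,0],[0,0,0],[0,0,0],[0,0,0],[0,0,0]],"gripper":[0,0,0,0,0,0,0]}'
python3 - <<'E'
from h import *
s,p=w("w3.png"); print(s['joint_positions'],[(np.round(b["rect"],0),b["conf"]) for b in boxes_of("ring_bar",p)],proj(p,bar))
Rc=R.from_rotvec(s["orientation"]); print("up 10mm:",Rc.inv().apply([0,0,.01])/.03, "TCP rel bar",s["eef_pos"]-bar)
E
```

```text
time: 4.6
eef_pos: [0.5792, -0.0578, 0.2549]
orientation: [0.147, 2.188, -0.077]
contact_force: [-0.9, 0.4, -0.1]
width: 0.0002
finger_force: 0.0
[-0.24832235 -0.41878976  2.02626164  0.16438206  0.59356024 -1.77479614] [(array([331., 311., 238., 218.]), 0.63)] [329.49958274 408.54051113]
up 10mm: [-0.27111016 -0.00042145 -0.19393353] TCP rel bar [ 0.00523477 -0.00380814 -0.03612923]
```

View pics/w3.png

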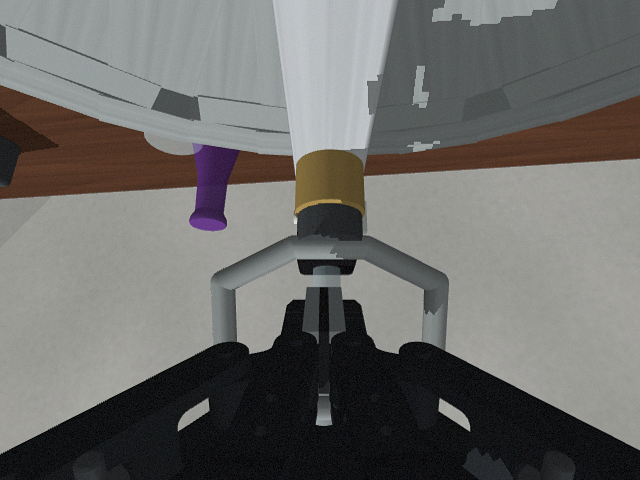

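The finger is inside the ring, centred, and nothing is touching. I'll go 10 mm deeper and then lift until it touches.

```bash
python3 -m jog '{"translation":[[0,0,0.2],[0,0,0.37],[-0.13,0,0.27],[-0.27,0,0.18],[-0.4,0,0.08],[-0.4,0,0.08]],"delta_rot":[[0,0,0],[0,0,0],[0,0,0],[0,0,0],[0,0,0],[0,0,0]],"gripper":[0,0,0,0,0,0]}'
python3 - <<'E'
from h import *
s=sense();Rc=R.from_rotvec(s["orientation"]); print("up 10mm:",Rc.inv().apply([0,0,.01])/.03, "TCP rel bar",s["eef_pos"]-bar)
E
```

```text
time: 5.3
eef_pos: [0.5877, -0.0601, 0.2625]
orientation: [0.149, 2.189, -0.078]
contact_force: [-0.3, -0.0, -1.3]
width: 0.0002
finger_force: 0.6
up 10mm: [-0.27079283 -0.00042129 -0.19437638] TCP rel bar [ 0.01366561 -0.00614679 -0.02847981]
```

```bash
python3 -m jog '{"translation":[[-0.08,0,-0.06],[-0.16,0,-0.12],[-0.16,0,-0.12]],"delta_rot":[[0,0,0],[0,0,0],[0,0,0]],"gripper":[0,0,0]}'
python3 -m jog '{"translation":[[-0.08,0,-0.06],[-0.16,0,-0.12],[-0.16,0,-0.12]],"delta_rot":[[0,0,0],[0,0,0],[0,0,0]],"gripper":[0,0,0]}'
```

```text
time: 5.6
eef_pos: [0.5868, -0.0599, 0.2663]
orientation: [0.149, 2.193, -0.078]
contact_force: [-3.8, -0.2, -6.8]
width: 0.0003
finger_force: 3.4
time: 5.9
eef_pos: [0.587, -0.0599, 0.2737]
orientation: [0.149, 2.191, -0.078]
contact_force: [-5.6, 0.8, -6.7]
width: -0.0001
finger_force: 4.5
```

```bash
python3 -m jog '{"translation":[[-0.1,0,-0.07],[-0.2,0,-0.14],[-0.26,0,-0.19],[-0.26,0,-0.19],[-0.26,0,-0.19]],"delta_rot":[[0,0,0],[0,0,0],[0,0,0],[0,0,0],[0,0,0]],"gripper":[0,0,0,0,0]}'
python3 - <<'E'
from h import *
s,p=w("w4.png")
print(s["joint_positions"])
# arc: each step rotate about pivot
for a in (-.1,-.2,-.3,-.42,-.46):
    Q=R.from_rotvec([0,0,a]); pos=pivot+Q.apply(s["eef_pos"]-pivot); pos[2]=s["eef_pos"][2]
    print(a,delta(pos,Q*R.from_rotvec(s["orientation"]),s))
E
```

```text
time: 6.4
eef_pos: [0.587, -0.0599, 0.2832]
orientation: [0.149, 2.191, -0.078]
contact_force: [-4.8, 0.1, -8.3]
width: -0.0
finger_force: 4.8
[-0.24722347 -0.41200701  1.96342177  0.14750461  0.65180129 -1.75432153]
-0.1 (array([ 0.02, -0.57, -0.02]), array([0.77, 0.  , 0.56]))
-0.2 (array([ 0.07, -1.14, -0.09]), array([1.55, 0.  , 1.12]))
-0.3 (array([ 0.15, -1.69, -0.21]), array([2.32, 0.  , 1.67]))
-0.42 (array([ 0.3 , -2.33, -0.41]), array([3.25, 0.  , 2.34]))
-0.46 (array([ 0.36, -2.54, -0.49]), array([3.56, 0.01, 2.57]))
```

View pics/w4.png

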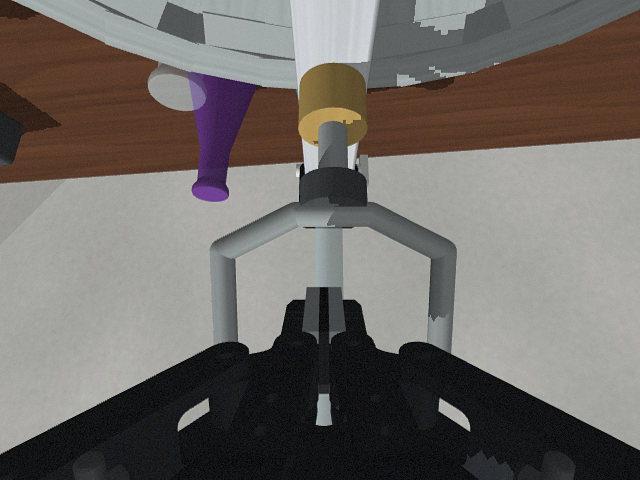

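The pin is clearly lifted, with its shaft showing between the bush and the head at (333, 145). Now I'll swing along the arc.

```bash
python3 -m jog '{"translation":[[0,-0.28,-0.01],[0.02,-0.57,-0.02],[0.04,-0.86,-0.05],[0.07,-1.14,-0.09],[0.11,-1.42,-0.15],[0.15,-1.69,-0.21],[0.15,-1.69,-0.21]],"delta_rot":[[0.38,0,0.28],[0.77,0,0.56],[1.16,0,0.84],[1.55,0,1.12],[1.93,0,1.4],[2.32,0,1.67],[2.32,0,1.67]],"gripper":[0,0,0,0,0,0,0]}'
cat >> h.py <<'E'
def armang(p):
    # ring box in wrist picture -> arm angle, by height of bar
    pass
E
python3 - <<'E'
from h import *
s,p=w("w5.png"); t=snapshot("top"); 
a=p["pixels"][:,:,::-1][:400,100:560]; b=cv2.resize(t["pixels"][:,:,::-1][180:320,290:410],(340,400),interpolation=3)
cv2.imwrite("pics/c5.png",np.hstack([a,b]))
E
```

```text
time: 7.15
eef_pos: [0.5721, -0.1082, 0.2822]
orientation: [0.479, 2.155, -0.243]
contact_force: [-8.0, 3.5, -8.6]
width: 0.0003
finger_force: 6.1
```

View pics/c5.png

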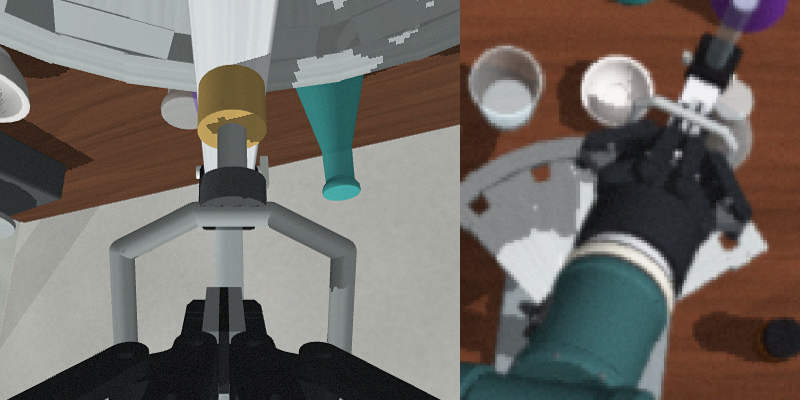

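The ring moved with the finger without slipping: its centre is at wrist column 333, same as before, so the arm is at about -0.3 rad. Next is the last 0.12 rad, then lowering.

```bash
python3 -m jog '{"translation":[[0.01,-0.28,-0.01],[0.02,-0.5,-0.02],[0.03,-0.69,-0.03],[0.03,-0.69,-0.03],[0.03,-0.69,-0.03]],"delta_rot":[[0.38,0,0.28],[0.7,0,0.5],[0.93,0,0.67],[0.93,0,0.67],[0.93,0,0.67]],"gripper":[0,0,0,0,0]}'
python3 -m jog '{"translation":[[0.08,0,0.06],[0.16,0,0.12],[0.22,0,0.155],[0.22,0,0.155]],"delta_rot":[[0,0,0],[0,0,0],[0,0,0],[0,0,0]],"gripper":[0,0,0,0]}'
python3 - <<'E'
from h import *
s,p=w("w6.png"); t=snapshot("top"); 
Q=ori(PHI,0).inv()*R.from_rotvec(s["orientation"]); d=R.from_rotvec(s["orientation"]).apply([0,0,1]); print("tool az swing",np.arctan2(d[1],d[0])-PHI, "pos az",np.arctan2(*(s["eef_pos"]-pivot)[[1,0]]))
a=p["pixels"][:,:,::-1][:400,100:560]; b=cv2.resize(t["pixels"][:,:,::-1][180:320,290:410],(340,400),interpolation=3)
cv2.imwrite("pics/c6.png",np.hstack([a,b]))
E
```

```text
time: 7.75
eef_pos: [0.5622, -0.1259, 0.2817]
orientation: [0.609, 2.129, -0.307]
contact_force: [-9.4, 7.0, -7.8]
width: -0.0002
finger_force: 6.8
time: 8.15
eef_pos: [0.5623, -0.1259, 0.2739]
orientation: [0.609, 2.128, -0.307]
contact_force: [-10.5, 7.5, -7.4]
width: -0.0002
finger_force: 6.5
tool az swing -0.4188501459291505 pos az -0.5539913312793632
```

View pics/c6.png

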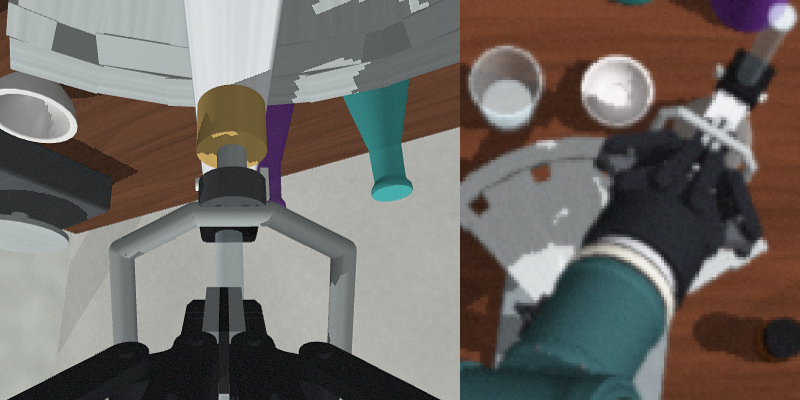

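The ring followed the finger down. At z = 0.274 the lift is about 9 mm, below the 14 mm plate level, so the pin is entering the hole. I'll keep lowering it home and release.

```bash
python3 -m jog '{"translation":[[0.1,0,0.07],[0.2,0,0.14],[0.3,0,0.21],[0.38,0,0.27],[0.46,0,0.33],[0.46,0,0.33]],"delta_rot":[[0,0,0],[0,0,0],[0,0,0],[0,0,0],[0,0,0],[0,0,0]],"gripper":[0,0,0,0,0,0]}'
python3 - <<'E'
from h import *
s,p=w("w7.png"); save(p,"c7.png",(0,0,640,480))
E
```

```text
time: 8.85
eef_pos: [0.5644, -0.1265, 0.2617]
orientation: [0.606, 2.12, -0.307]
contact_force: [-2.8, 3.2, -3.9]
width: -0.0
finger_force: 2.9
```

View pics/c7.png

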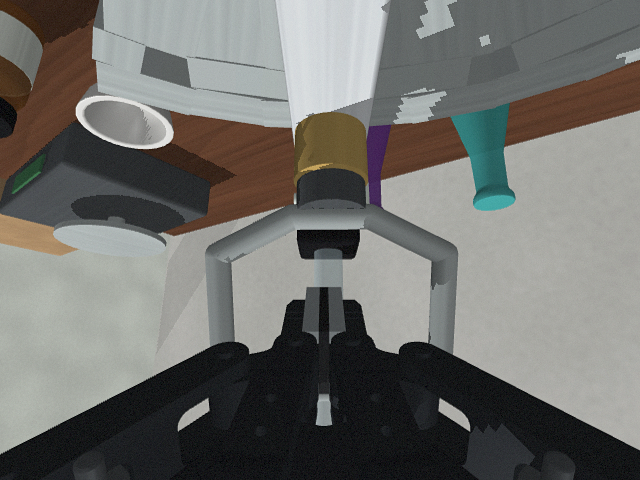

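The pin head sits on the brass bush, as at the start, so the pin is home. I'll lower another 8 mm to clear the bar, then withdraw.

```bash
python3 -m jog '{"translation":[[0.1,0,0.07],[0.22,0,0.16],[0.22,0,0.16]],"delta_rot":[[0,0,0],[0,0,0],[0,0,0]],"gripper":[0,0,0]}'
```

```text
time: 9.2
eef_pos: [0.5641, -0.1276, 0.2528]
orientation: [0.605, 2.121, -0.311]
contact_force: [0.5, 0.5, -0.1]
width: -0.0001
finger_force: 0.0
```

```bash
python3 -m jog '{"translation":[[0,0,-0.5],[0,0,-1],[0,0,-1.6],[0,0,-2.2],[0,0,-2.6],[0,0,-2.6]],"delta_rot":[[0,0,0],[0,0,0],[0,0,0],[0,0,0],[0,0,0],[0,0,0]],"gripper":[0,0,0,0,0,0]}'
python3 - <<'E'
from h import *
s=sense(); t=snapshot("top"); c=snapshot("scene")
print(s["joint_positions"],s["eef_pos"])
for n in ["flask_mouth","beaker","dish","weigh_cup","dropper_jar","nozzle_tip"]:
    print(n,[np.round(b["rect"]).tolist() for b in boxes_of(n,t)[:3]])
a=cv2.resize(t["pixels"][:,:,::-1][160:280,290:410],(400,400),interpolation=3); b=cv2.resize(c["pixels"][:,:,::-1][160:320,190:350],(400,400),interpolation=3)
cv2.imwrite("pics/c8.png",np.hstack([a,b]))
E
```

```text
time: 9.8
eef_pos: [0.5097, -0.0935, 0.2996]
orientation: [0.605, 2.119, -0.31]
contact_force: [-0.6, 0.4, 0.2]
width: 0.0002
finger_force: 0.0
[-0.03854376 -0.52434269  2.00240181 -0.55944501  0.8579803  -0.86357935] [ 0.50974468 -0.09351893  0.29960059]
flask_mouth [[352.0, 162.0, 31.0, 36.0], [392.0, 172.0, 28.0, 40.0], [380.0, 226.0, 29.0, 29.0]]
beaker [[304.0, 211.0, 24.0, 34.0]]
dish [[345.0, 211.0, 24.0, 20.0], [488.0, 269.0, 35.0, 28.0]]
weigh_cup [[271.0, 257.0, 24.0, 20.0]]
dropper_jar [[486.0, 268.0, 38.0, 27.0], [402.0, 298.0, 18.0, 16.0]]
nozzle_tip [[380.0, 222.0, 55.0, 82.0]]
```

View pics/c8.png

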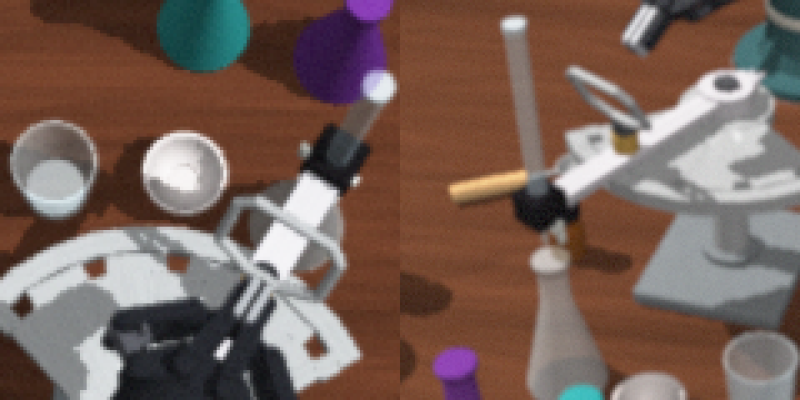

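The nozzle points straight into the clear flask's mouth, the ring head is seated on the bush, the finger is clear of it, and nothing else has moved. Handing in.

```bash
python3 -c "
from rig import sign_off
print(sign_off())"
```

```text
the job is handed in; nothing more can be done
None
```

I hooked the pin by its ring, lifted it, swung the arm one hole to the right and let the pin drop home with the nozzle over the clear conical flask. The job is handed in at about 10 s; no verdict was returned, but the last pictures showed the pin seated and nothing else visibly moved.

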